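# Stand the tipped feed bottles back in the bioreactor's bottle lane

### The arm

A 7-joint arm with a two-finger parallel gripper is mounted at the origin on the work surface. World frame = base frame: x ahead of the robot, y to its left, z up, the work surface at z = 0. Lengths are in m, angles in rad, forces in N, time in s.
With the tool pointing down it reaches from about 0.425 to 0.825 m from the base axis. Payload 3.6 kg.
Tool frame: the origin (TCP) lies midway between the tips of the shut fingers; the grasp point (between the pads) lies 19 mm behind it; z points along the fingers, y is the line along which they close (so a half turn about z gives the same grasp; the last joint's range is limited). The gripper opens to 93 mm and grips with 3 to 60 N. Pads are 15 mm wide; open, the fingers measure 128 mm over their backs; the gripper's body (75 mm by 188 mm) begins 65 mm behind the grasp point.
Start: joints at [-1.357, 0.615, -0.013, 1.423, 0.008, 1.103, -0.04], TCP at [0.154, 0.631, 0.219] pointing down, gripper open.
Joint ranges: [-3.12, 3.12], [-0.3, 2.06], [-1.34, 1.32], [0.26, 2.42], [-1.36, 4.5], [0.01, 1.98], [-2.84, 2.84]. Speed limits (rad/s): [2.79, 2.79, 3.14, 3.14, 3.14, 3.14, 3.14].

### API

Orientations are given as a unit quaternion [w, x, y, z].
In Python, from bench import status, camera, camera_model, ticket, outline_of, landmark_of gives the robot as it stands. The module is installed in compiled form; this text tells all that it offers.
- The arm moves only by the tool carry_out, never from a script. Its argument "targets" is a list of rows, each a list of 7 numbers: the shift along the tool's x, y, z in mm, then the turn, a rotation vector about the tool's x, y, z in rad, then the opening, from 0 (shut) to 1 (fully open). In form: [[tx, ty, tz, ax, ay, az, gripper], ...]. A call has exactly 8 rows; each row shifts and turns the commanded pose from where the row before left it, along the tool's axes as they then stand; what a row does not reach is not made up. A row lasts 1/10 s, in which the tool goes at most 50 mm and 8.59 degrees, less where a joint would pass 70% of its speed; a pose out of reach is approached as far as the arm can. A call with a gripper value outside its range is refused whole. The fingers move at their own pace and stop on an object; "squeeze" is the grip in N (left out, the last holds). Time passes only in rows, so rows that do not move let the fingers close, or fill a call up. It gives the time, the measured TCP pose, the force, the opening and the grip force at its end, in the units of the state.
- status.get_state(): the state, without advancing time (a new reading comes with each control period).
- camera(name): name is "scene" or "top"; returns (picture, depth): 384x512x3 uint8, blue, green, red; 384x512 float32, m along the optical axis (not along the pixel's ray), 0 where there is no reading.
- camera_model(name): a dict with "fx", "fy", "cx", "cy" (pixels), "rvec" (rotation vector, rad) and "tvec" (3), from world to camera coordinates, as OpenCV has them. Camera axes: x right, y down, z forward; pixel columns grow to the right and rows downward; lengths in m; the calibration is good to about 2 mm. A picture is of the moment at which its call begins. camera_model takes no time and is no camera call.
- ticket.sign_off(): hands the job in; it is judged then, once.
Trained networks look in the newest picture that a camera, given by its name, has taken for a name from the list of things; names that differ only in an ending like _2 or _b are one class to them, and where a whole thing is asked for, a point or a joint stands for the part that bears it (a point fixed in the world has none). Each returns a list of dicts, best first, with "conf" (0 to 1); they miss things now and then, are a little off and sometimes report something else, mostly with a low value. They report only what shows in the picture. A call takes as long as a camera call. They do not tell look-alikes from the thing itself.
- outline_of(query, camera): "region" (384x512 bool, what is visible of it) and "at" ([column, row] in pixels, amid what is visible of it).
- landmark_of(query, camera): "at" ([column, row] in pixels: a listed point, or the origin of a listed thing).
The state is a dict: "time_s": time; "q": joint angles; "qd": joint speeds; "effort": joint torques, N m; "position": TCP position; "tcp_rot": TCP orientation; "ft_force": force on the tool from outside, world axes, zero at the start; "moment": the same for the moment, N m; "gripper_width": finger opening in m; "gripper_force": force on a finger pad.
Only numpy, scipy, OpenCV 4.12 (cv2) and the standard library are available. Lean on these libraries where they do the work, as an engineer would, in place of code of your own. Each camera call takes 0.05 s, during which the arm holds its last target. There are 200 camera calls.

### The job

Two square feed bottles have tipped over on the bench in front of the bioreactor pumps. Stand each one upright on its empty pad in the steel bottle lane, the larger bottle on the larger pad and the smaller on the smaller, centred on the pad and with its flat sides square to the lane. Do not shift the bottles already standing in the lane or the other things on the bench.

Things in the scene. Friction and masses are not known exactly. Their poses are not given: they have to be found in the camera images.
- bottle_large: White square plastic media bottle with a round grey screw cap, lying on its side. Body 60 x 60 mm and 110 mm long, then a tapering shoulder, then the cap (radius 19 mm) from 122 to 152 mm above the base. Origin: centre of its base; z runs from base to cap, x and y are square to the flat sides. The larger of the two tipped bottles; starts on a 2 mm thick paper mat.
- bottle_small: White square plastic media bottle with a round grey screw cap, lying on its side. Body 48 x 48 mm and 90 mm long, then a tapering shoulder, then the cap (radius 16 mm) from 100 to 124 mm above the base. Origin: centre of its base; z runs from base to cap, x and y are square to the flat sides. The smaller of the two tipped bottles; starts on a 2 mm thick paper mat.
- lane: Shallow steel trough fixed on the bench in front of the pump modules, 500 mm along its y, 94 mm wide along its x (x points away from the robot), floor 3 mm thick, rims 4 mm thick and 14 mm high all round. It has five places 96 mm apart, at about y = -192, -96, 0, 96 and 192 mm; three hold standing bottles, two hold empty pads. Origin: centre of the underside.
- pad_large: The larger empty pad: black square rubber, 72 x 72 x 4 mm, fixed in the lane. Origin: centre of its underside (3 mm above the bench; its top is 7 mm above the bench).
- pad_small: The smaller empty pad: black square rubber, 56 x 56 x 4 mm, fixed in the lane. Origin: centre of its underside (3 mm above the bench; its top is 7 mm above the bench).
- neighbour1: White square bottle standing in the lane, to be left alone: 54 x 54 mm body, 126 mm tall in all (body to 90, cap of radius 17 mm from 100), with its own 62 x 62 x 4 mm rubber pad fixed under it. Origin: centre of the underside of that pad.
- neighbour2: White square bottle standing in the lane, to be left alone: 54 x 54 mm body, 126 mm tall in all (body to 90, cap of radius 17 mm from 100), with its own 62 x 62 x 4 mm rubber pad fixed under it. Origin: centre of the underside of that pad.
- neighbour3: White square bottle standing in the lane, to be left alone: 54 x 54 mm body, 126 mm tall in all (body to 90, cap of radius 17 mm from 100), with its own 62 x 62 x 4 mm rubber pad fixed under it. Origin: centre of the underside of that pad.
- screwdriver: Screwdriver, 130 mm long, lying on the mat near the large bottle. Origin: middle of its length, underneath. Leave alone.
- spare_cap: Grey spare cap, 46 mm across, 20 mm high, lying near the small bottle. Origin: centre of the underside. Leave alone.
- beaker: Glass beaker, 52 mm across, 80 mm tall, standing. Origin: centre of the underside. Leave alone.
- jar: Amber jar, 48 mm across, 55 mm tall, standing. Origin: centre of the underside. Leave alone.
- round_bottle: Round white bottle, 64 mm across, 130 mm tall, standing at the left of the bench. Origin: centre of the underside. Leave alone.
- probe_case: Black probe case, 150 x 50 x 30 mm, lying at the right of the bench, long side along its x. Origin: centre of the underside. Leave alone.
Not all that is in view belongs to the job. What is shaped like the bottle_large but green is not meant.

How it is judged:
At the end, for the whole second after the job is handed in: Each bottle stands on the pad of its size: base centre within 12 mm of the pad centre, base 0 to 9 mm above the pad underside, upright within 0.07 rad, sides within 0.2 rad of the lane directions, at rest, released; the three neighbours upright within 0.07 rad (horizontal distance between bottle_large and pad_large below 0.012 m and angle between each of bottle_large, bottle_small, neighbour1, neighbour2, neighbour3's own z axis and vertical below 0.07 rad and z of bottle_large in the frame of pad_large between 0 and 0.009 m and (angle between the x axis of bottle_large and the x axis of lane, either way round below 0.2 rad or angle between the y axis of bottle_large and the x axis of lane, either way round below 0.2 rad) and linear speed of each of bottle_large, bottle_small below 0.02 m/s and contact force between each of bottle_large, bottle_small and the fingers below 0.1 N and horizontal distance between bottle_small and pad_small below 0.012 m and z of bottle_small in the frame of pad_small between 0 and 0.009 m and (angle between the x axis of bottle_small and the x axis of lane, either way round below 0.2 rad or angle between the y axis of bottle_small and the x axis of lane, either way round below 0.2 rad)); the robot touches nothing.
It fails at once if a bottle already standing in the lane is shifted by more than 25 mm or tilted by more than 0.3 rad (distance of any of neighbour1, neighbour2, neighbour3 from where it was at the start of the episode above 0.025 m or angle between any of neighbour1, neighbour2, neighbour3's own z axis and vertical above 0.3 rad).
It fails at once if another thing on the bench is moved by more than 40 mm (distance of any of screwdriver, spare_cap, beaker, jar, round_bottle, probe_case from where it was at the start of the episode above 0.04 m).
It also fails if it takes over 70 s, if anything falls off the work surface, if the arm or the gripper's body presses on something with over 40 N, if the wrist force passes 120 N, or if a joint passes its speed limit or range.

## Working session

There is one attempt and no reset: what is moved stays moved. The work goes in short steps, Python scripts to look and compute and a tool call to move; the robot and the scene stay as the last step left them, time stands still between calls to the robot, and variables do not carry over. Pictures are saved under pics/ and viewed, at most 10 in all, crops included, and the job is handed in when it is done.

Besides the shell and the picture viewer there is one more tool, called after "Call:" as name([rows], argument=value, ...), one row to a line, values as JSON. carry_out: Moves the arm, as the interface text tells. Its arguments: {"type":"object","properties":{"targets":{"type":"array","items":{"type":"array","items":{"type":"number"}}},"squeeze":{"type":"number"}},"required":["targets"]}

```bash
mkdir -p pics; cat > h.py <<'E'
import numpy as np, cv2
from scipy.spatial.transform import Rotation as R
from bench import status, camera, camera_model, ticket, outline_of, landmark_of
def cloud(name, depth):
    m=camera_model(name); v,u=np.mgrid[0:384,0:512]
    p=np.stack([(u-m['cx'])/m['fx']*depth,(v-m['cy'])/m['fy']*depth,depth],-1)
    Rm=cv2.Rodrigues(np.array(m['rvec'],float))[0]
    return (p-np.array(m['tvec']).ravel())@Rm
E
python3 - <<'E'
from h import *
print(status.get_state())
for n in('scene','top'):
    im,d=camera(n); cv2.imwrite(f'pics/{n}0.png',im); np.savez(f'{n}0.npz',im=im,d=d)
    P=cloud(n,d)
    for q in('bottle_large','bottle_small','pad_large','pad_small','neighbour1','lane','screwdriver','spare_cap','beaker','jar','round_bottle','probe_case'):
        for o in outline_of(q,n)[:3]:
            r=o['region']&(d>0); X=P[r]
            print(n,q,round(o['conf'],2),np.round(o['at']),r.sum(),np.round(np.median(X,0),3),np.round(np.percentile(X,98,axis=0)-np.percentile(X,2,axis=0),3))
E
```

```text
{'time_s': 0.0, 'q': array([-1.357536  ,  0.61589253, -0.01261938,  1.42487953,  0.00810218,
        1.10336855, -0.04039921]), 'qd': array([-9.54301874e-04,  9.69322701e-05,  9.38050136e-04, -1.47352761e-03,
       -1.51821055e-03, -9.85528085e-04, -1.44242463e-04]), 'effort': array([-6.89780318e-04, -4.58935654e+01,  2.08788025e-01, -1.65743333e+01,
       -6.10539643e-02,  2.06153450e-02,  2.41892012e-04]), 'position': array([0.15416078, 0.63065488, 0.21750489]), 'tcp_rot': array([-1.31986430e-04,  1.19558085e-01,  9.92826422e-01, -1.24189816e-03]), 'ft_force': array([-0.23809443, -0.0746003 ,  0.0923691 ]), 'moment': array([-0.04240874,  0.01318921,  0.02375828]), 'gripper_force': 0.0, 'gripper_width': 0.09281221858355264}
scene bottle_large 0.97 [223. 147.] 828 [ 0.432 -0.202  0.055] [0.077 0.139 0.063]
scene bottle_large 0.71 [138. 184.] 973 [ 0.676 -0.393  0.055] [0.129 0.101 0.061]
scene bottle_small 0.59 [340. 199.] 537 [0.456 0.229 0.047] [0.097 0.091 0.038]
scene pad_large 0.67 [222. 148.] 805 [ 0.431 -0.2    0.055] [0.08  0.139 0.056]
scene pad_small 0.55 [251. 231.] 261 
[... 1804 characters left out ...]
.091] [0.05  0.054 0.127]
top lane 0.77 [233. 157.] 2379 [0.651 0.023 0.003] [0.102 0.491 0.019]
top screwdriver 0.72 [332. 252.] 209 [ 0.352 -0.273  0.023] [0.061 0.103 0.031]
top spare_cap 0.73 [157. 250.] 167 [0.356 0.273 0.022] [0.039 0.04  0.015]
top spare_cap 0.39 [238. 162.] 2370 [0.651 0.02  0.003] [0.101 0.492 0.019]
top beaker 0.69 [244. 188.] 222 [0.544 0.006 0.035] [0.044 0.042 0.081]
top beaker 0.36 [330. 255.] 221 [ 0.346 -0.267  0.023] [0.058 0.104 0.026]
top jar 0.61 [240. 238.] 153 [0.385 0.017 0.055] [0.038 0.036 0.027]
top round_bottle 0.73 [ 75. 195.] 626 [0.511 0.503 0.086] [0.07  0.056 0.134]
top probe_case 0.83 [398. 216.] 961 [ 0.454 -0.485  0.028] [0.147 0.074 0.037]
```

View pics/scene0.png

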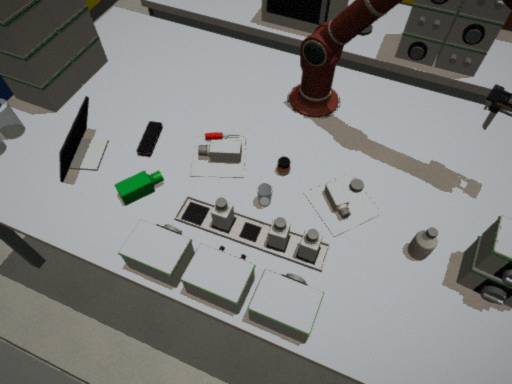

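View pics/top0.png

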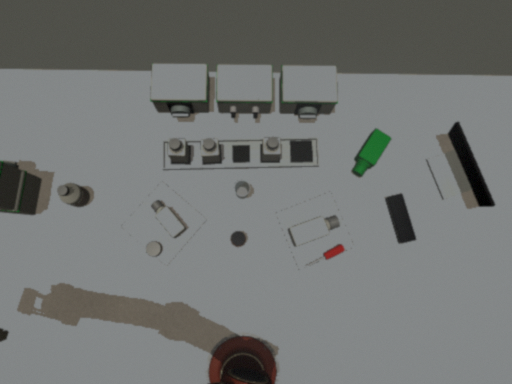

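```bash
cat > m.py <<'E'
from h import *
C={}
for n in('scene','top'):
    im,d=camera(n); C[n]=(im,cloud(n,d),d)
def pts(q,near,rad=.12):
    out=[]
    for n in C:
        for o in outline_of(q,n):
            r=o['region']&(C[n][2]>0); X=C[n][1][r]
            if len(X) and np.hypot(*(np.median(X,0)[:2]-near))<.05:
                X=X[np.hypot(*(X[:,:2]-near).T)<rad]; out.append((n,X)); break
    return out
for q,near,w,L,tot in(('bottle_large',(.425,-.2),.06,.11,.152),('bottle_small',(.45,.229),.048,.09,.124)):
    for n,X in pts(q,near):
        top=X[(X[:,2]>w+.002-.006)&(X[:,2]<w+.014)]
        (c,s,a)=cv2.minAreaRect((top[:,:2]*1000).astype(np.float32))
        e=X[:,:2]; m=e.mean(0); 
        print(q,n,'top z',np.median(top[:,2]).round(4),'rect',np.round(c,1),np.round(s,1),round(a,1))
        a1=np.array([np.cos(np.radians(a)),np.sin(np.radians(a))])
        if s[0]<s[1]: a1=np.array([-a1[1],a1[0]])
        pr=(e*1000-c)@a1; sgn=1 if pr.max()>-pr.min() else -1
        a1=a1*sgn; pr*=sgn; pp=(e*1000-c)@np.array([-a1[1],a1[0]])
        print('   axis az deg',np.degrees(np.arctan2(a1[1],a1[0])).round(1),'extent',np.percentile(pr,[0.5,99.5]).round(1),np.percentile(pp,[1,99]).round(1))
for q,near in(('pad_large',(.673,-.184)),('pad_small',(.666,.011)),('neighbour1',(.66,-.08)),('neighbour1',(.66,.105)),('neighbour1',(.66,.2)),('lane',(.66,.01)),('beaker',(.545,.007))):
    for n,X in pts(q,near,.3):
        if 'pad' in q: X=X[X[:,2]<.012]
        elif 'lane' in q: X=X[X[:,2]<.02]
        else: X=X[X[:,2]>.105-.035*(q=='beaker')]
        (c,s,a)=cv2.minAreaRect((X[:,:2]*1000).astype(np.float32))
        print(q,n,np.round(c,1),np.round(s,1),round(a,1),np.median(X,0).round(3),(X[:,:2].min(0)+X[:,:2].max(0))/2)
E
python3 m.py
```

```text
bottle_large scene top z 0.0615 rect [ 414.5 -197.8] [ 63.3 110.8] 19.5
   axis az deg -70.5 extent [-55.7  94.6] [-29.3  31.4]
bottle_large top top z 0.0607 rect [ 412.1 -197.1] [ 59.7 113.4] 20.1
   axis az deg -69.9 extent [-57.6  93.5] [-31.9  30.5]
bottle_small scene top z 0.0496 rect [453.3 233.1] [121.8  46.3] 40.5
   axis az deg -139.5 extent [-63.1  87.5] [-23.2  23.7]
bottle_small top top z 0.0492 rect [446.2 231.8] [112.   47.5] 39.9
   axis az deg 39.9 extent [-55.8  69.5] [-23.7  23.7]
pad_large scene [ 673.1 -187.3] [71.4 74.1] 2.1 [ 0.675 -0.186  0.007] [ 0.67371366 -0.187086  ]
pad_large top [ 672.2 -182.9] [70.2 72.7] 3.0 [ 0.672 -0.184  0.006] [ 0.67225006 -0.18357545]
pad_small scene [663.8   8.7] [58.9 57. ] 0.7 [0.664 0.009 0.007] [0.66397908 0.00867925]
pad_small top [664.4  13.8] [61.8 58.3] 0.1 [0.664 0.014 0.006] [0.66438262 0.01375573]
neighbour1 scene [669.8 -80.5] [28.8 31.8] 11.9 [ 0.673 -0.08   0.127] [ 0.66924181 -0.08084822]
neighbour1 top [662.7 -81.9] [32.9 32.7] 55.2 [ 0.661 -0.081  0.127] [ 0.66329044 -0.08092947]
neighbour1 scene [660.8 103.4] [35.2 32.5] 23.7 [0.666 0.105 0.128] [0.66162828 0.1045453 ]
neighbour1 top [657.7 105.5] [33.2 34.9] 85.2 [0.655 0.105 0.127] [0.65789644 0.1057875 ]
neighbour1 scene [663.4 203.3] [30.9 33.1] 12.3 [0.667 0.204 0.128] [0.66260249 0.2027556 ]
neighbour1 top [657.4 204.6] [32.8 33.8] 43.3 [0.655 0.203 0.128] [0.65697573 0.20528187]
lane scene [659.6   5.6] [107.  510.3] 1.8 [0.674 0.028 0.004] [0.66074532 0.00557995]
beaker scene [539.1   4.8] [50.7 45.1] 22.6 [0.545 0.008 0.077] [0.53998506 0.00730301]
beaker top [535.9   5. ] [45.  49.4] 89.9 [0.536 0.    0.078] [0.5358648  0.00498497]
```

```bash
cat >> h.py <<'E'
def az(d): d=np.radians(d); return np.array([np.cos(d),np.sin(d),0])
Z=np.array([0,0,1.])
def tool(zb,d,th):          # tool rotation for bottle axis zb, side direction d, tilt th deg
    th=np.radians(th); t=np.cos(th)*d-np.sin(th)*zb; y=np.cross(zb,d)
    return R.from_matrix(np.stack([np.cross(y,t),y,t],1))
def quat(q): return R.from_quat(np.array(q)[[1,2,3,0]])
def cur():
    s=status.get_state(); return np.array(s['position']),quat(s['tcp_rot'])
def plan(p1,R1,g,start=None,n=None):   # straight line + slerp, rounded rows
    p,Rc=start or cur(); p0=p.copy(); R0=Rc
    w=(R0.inv()*R1).as_rotvec(); D=np.linalg.norm(p1-p0)
    k=int(np.ceil(max(D/.045,np.linalg.norm(w)/.13,1))); k=n or -(-k//8)*8
    for i in range(k):
        f=(i+1)/k; pt=p0+f*(p1-p0); Rt=R0*R.from_rotvec(f*w)
        v=np.round(Rc.inv().apply(pt-p)*1000,1); r=np.round((Rc.inv()*Rt).as_rotvec(),3)
        if i%8==0: print('call')
        print('[%s],'%','.join('%g'%(x+0.) for x in [*v,*r,g]))
        p=p+Rc.apply(v/1000); Rc=Rc*R.from_rotvec(r)
    return p,Rc
def log():
    s=status.get_state()
    with open('log.txt','a') as f: f.write(' '.join(map(str,[*s['q'],*s['position'],*s['tcp_rot']]))+'\n')
    print(round(s['time_s'],2),np.round(s['q'],2),np.round(s['position'],4),np.round(s['tcp_rot'],4),round(s['gripper_width'],4),np.round(s['ft_force'],1))
TH=40
SA=az(40); SB=np.array([.4033,.1958,0])         # small: axis, base centre xy
LA=az(-70); LB=np.array([.413,-.1975,0])-.055*LA
def pick(B,A,s,h,th=TH,back=0):
    Rt=tool(A,-Z,th); t=Rt.as_matrix()[:,2]
    return B+s*A+h*Z+(.019-back)*t,Rt
def place(P,yaw,s,off,th=TH,lift=0):   # off: grasp point offset along d (toward heading) from bottle axis
    Rt=tool(Z,az(yaw),th); t=Rt.as_matrix()[:,2]
    return np.array([P[0],P[1],.007+s+lift])+off*az(yaw)+.019*t,Rt
E
python3 - <<'E'
from h import *
log()
plan(*pick(SB,SA,.064,.030,back=.10),1)
E
```

```text
2.3 [-1.36  0.61 -0.01  1.42  0.01  1.1  -0.04] [0.1544 0.6314 0.2187] [-0.      0.1196  0.9928 -0.    ] 0.093 [ 0.8 -0.3 -0.2]
call
[-25.9,-16.9,7.9,0.02,0.04,-0.056,1],
[-25.2,-18.2,7.3,0.021,0.041,-0.056,1],
[-24.4,-19.4,6.6,0.02,0.04,-0.056,1],
[-23.5,-20.6,6,0.021,0.04,-0.057,1],
[-22.6,-21.9,5.6,0.02,0.041,-0.056,1],
[-21.5,-22.9,5.2,0.021,0.04,-0.056,1],
[-20.5,-24.1,4.7,0.02,0.04,-0.056,1],
[-19.2,-25,4.5,0.02,0.041,-0.056,1],
call
[-18,-26,4.2,0.021,0.04,-0.056,1],
[-16.6,-26.9,4.1,0.02,0.04,-0.056,1],
[-15.3,-27.7,4,0.021,0.041,-0.057,1],
[-13.9,-28.5,4,0.02,0.04,-0.056,1],
[-12.4,-29.1,4.1,0.021,0.04,-0.056,1],
[-10.9,-29.7,4.1,0.02,0.041,-0.056,1],
[-9.5,-30.1,4.4,0.021,0.04,-0.056,1],
[-7.9,-30.6,4.7,0.02,0.04,-0.056,1],
```

Call:
carry_out([
  [-25.9, -16.9, 7.9, 0.02, 0.04, -0.056, 1],
  [-25.2, -18.2, 7.3, 0.021, 0.041, -0.056, 1],
  [-24.4, -19.4, 6.6, 0.02, 0.04, -0.056, 1],
  [-23.5, -20.6, 6, 0.021, 0.04, -0.057, 1],
  [-22.6, -21.9, 5.6, 0.02, 0.041, -0.056, 1],
  [-21.5, -22.9, 5.2, 0.021, 0.04, -0.056, 1],
  [-20.5, -24.1, 4.7, 0.02, 0.04, -0.056, 1],
  [-19.2, -25, 4.5, 0.02, 0.041, -0.056, 1],
], squeeze=15)

```text
time_s: 3.1
position: [0.3245, 0.4499, 0.1552]
tcp_rot: [-0.168, -0.106, 0.978, -0.061]
ft_force: [-0.3, 0.5, 0.5]
gripper_width: 0.0929
gripper_force: 0.0
```

```bash
python3 -c "
from h import *
log()"
```

```text
3.1 [-0.78  0.71 -0.2   1.5  -0.04  1.26  0.85] [0.3245 0.4499 0.1552] [-0.1683 -0.106   0.9781 -0.0607] 0.0929 [-0.3  0.5  0.5]
```

Call:
carry_out([
  [-18, -26, 4.2, 0.021, 0.04, -0.056, 1],
  [-16.6, -26.9, 4.1, 0.02, 0.04, -0.056, 1],
  [-15.3, -27.7, 4, 0.021, 0.041, -0.057, 1],
  [-13.9, -28.5, 4, 0.02, 0.04, -0.056, 1],
  [-12.4, -29.1, 4.1, 0.021, 0.04, -0.056, 1],
  [-10.9, -29.7, 4.1, 0.02, 0.041, -0.056, 1],
  [-9.5, -30.1, 4.4, 0.021, 0.04, -0.056, 1],
  [-7.9, -30.6, 4.7, 0.02, 0.04, -0.056, 1],
])

```text
time_s: 3.9
position: [0.4934, 0.2693, 0.0916]
tcp_rot: [-0.322, -0.322, 0.883, -0.117]
ft_force: [-0.5, 0.4, -0.0]
gripper_width: 0.0932
gripper_force: 0.0
```

```bash
cat > fit.py <<'E'
from h import *
from scipy.optimize import least_squares
import itertools
A=np.loadtxt('log.txt'); 
def fk(q,x,s):
    T=np.array([0,0,x[0]]); r=R.from_euler('z',s[0]*q[0])
    r=r*R.from_euler('y',q[1]); T=T+r.apply([x[4],0,x[1]]); r=r*R.from_euler('z',s[1]*q[2])
    r=r*R.from_euler('y',q[3]); T=T+r.apply([x[5],0,x[2]]); r=r*R.from_euler('z',s[2]*q[4])
    r=r*R.from_euler('y',q[5]); T=T+r.apply([x[6],0,x[3]]); r=r*R.from_euler('z',s[3]*q[6]+x[7])
    return T,r
def res(x,s):
    o=[]
    for a in A:
        T,r=fk(a[:7],x,s); o+=[*(T-a[7:10]),*(.2*(r.inv()*quat(a[10:])).as_rotvec()),]
    return np.array(o+[*(1e-3*np.array(x[4:7]))])
if __name__=='__main__':
    best=[]
    for s in itertools.product((1,-1),repeat=4):
        for x7 in(0,1.57,3.14,-1.57):
            f=least_squares(res,[.35,.4,.4,.25,0,0,0,x7],args=(s,)); best.append((f.cost,s,f.x))
    best.sort(key=lambda b:b[0])
    for b in best[:3]: print(b[0],b[1],np.round(b[2],4))
    np.savez('fk.npz',x=best[0][2],s=best[0][1]); print(np.abs(res(best[0][2],best[0][1])).max())
E
python3 -c "
from h import *
log()"; python3 fit.py
```

```text
3.9 [-0.47  1.01 -0.24  1.19  0.22  1.66  1.53] [0.4934 0.2693 0.0916] [-0.3217 -0.322   0.8827 -0.1171] 0.0932 [-0.5  0.4 -0. ]
0.00026443098599727554 (-1, -1, -1, -1) [ 0.2241  0.5731  0.3145  0.3225  0.0672 -0.0281  0.0322  1.5708]
0.0002644309859972764 (-1, -1, -1, -1) [ 0.2241  0.5731  0.3145  0.3225  0.0672 -0.0281  0.0322  1.5708]
0.00026443098599727673 (-1, -1, -1, -1) [ 0.2241  0.5731  0.3145  0.3225  0.0672 -0.0281  0.0322  1.5708]
0.020819841950602963
```

```bash
python3 - <<'E'
from h import *
plan(*pick(SB,SA,.064,.030),1)
from fit import *
f=np.load('fk.npz'); print(np.round(res(f['x'],f['s']).reshape(-1,3)[:-1],4))
E
```

```text
call
[0.1,0.2,12.5,0,0,0,1],
[0,0.2,12.4,0,0,0,1],
[0.1,0.2,12.5,0,0,0.001,1],
[0,0.2,12.5,0,0,0,1],
[0.1,0.2,12.5,0,0,0,1],
[0,0.2,12.4,0,-0.001,0,1],
[0.1,0.2,12.5,0,0,0,1],
[0.1,0.2,12.5,-0.001,0,0,1],
[[-0.0208  0.0013 -0.0044]
 [ 0.     -0.     -0.    ]
 [ 0.0001  0.0061  0.0057]
 [-0.     -0.     -0.    ]
 [-0.0008 -0.0012 -0.0013]
 [ 0.     -0.     -0.    ]]
```

Call:
carry_out([
  [0, 0.2, 12.5, 0, 0, 0, 1],
  [0, 0.2, 12.5, 0, 0, 0, 1],
  [0, 0.2, 12.5, 0, 0, 0, 1],
  [0, 0.2, 12.5, 0, 0, 0, 1],
  [0, 0.2, 12.5, 0, 0, 0, 1],
  [0, 0.2, 12.5, 0, 0, 0, 1],
  [0, 0.2, 12.5, 0, 0, 0, 1],
  [0, 0.2, 12.5, 0, 0, 0, 1],
])

```text
time_s: 4.7
position: [0.4421, 0.2302, 0.0149]
tcp_rot: [-0.321, -0.321, 0.883, -0.117]
ft_force: [0.9, 0.9, -0.5]
gripper_width: 0.0928
gripper_force: 0.0
```

```bash
python3 -c "
from h import *
log(); print(pick(SB,SA,.064,.03)[0])
im,d=camera('top'); im2,_=camera('scene')
cv2.imwrite('pics/g1.png',np.hstack([cv2.resize(im[150:300,80:230],(400,400)),cv2.resize(im2[120:270,280:430],(400,400))]))"
```

```text
4.7 [-0.45  1.02 -0.24  1.45  0.23  1.4   1.49] [0.4421 0.2302 0.0149] [-0.3208 -0.3211  0.8833 -0.117 ] 0.0928 [ 0.9  0.9 -0.5]
[0.44297117 0.22908806 0.01544516]
```

View pics/g1.png

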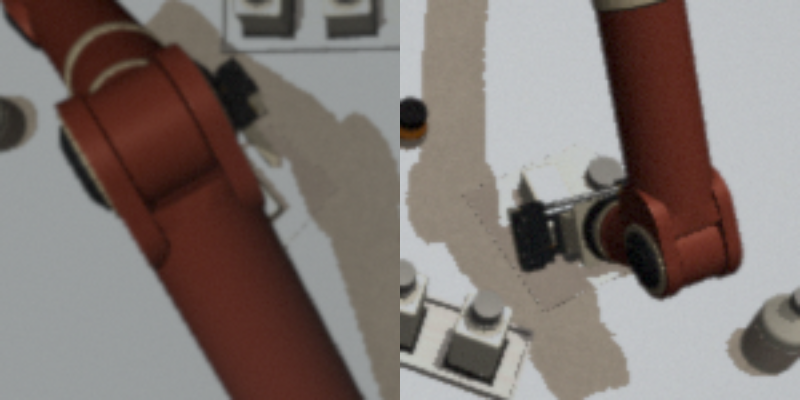

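Call:
carry_out([
  [0, 0, 0, 0, 0, 0, 0.3],
  [0, 0, 0, 0, 0, 0, 0.3],
  [0, 0, 0, 0, 0, 0, 0.3],
  [0, 0, 0, 0, 0, 0, 0.3],
  [0, 0, 0, 0, 0, 0, 0.3],
  [0, 0, 0, 0, 0, 0, 0.3],
  [0, 0, 0, 0, 0, 0, 0.3],
  [0, 0, 0, 0, 0, 0, 0.3],
], squeeze=35)

```text
time_s: 5.6
position: [0.4424, 0.2299, 0.0155]
tcp_rot: [-0.321, -0.321, 0.883, -0.117]
ft_force: [0.7, -0.7, 0.9]
gripper_width: 0.0476
gripper_force: 34.9
```

```bash
python3 - <<'E'
from h import *
log()
p,Rc=cur(); p1=p+[0,0,.15]
e=plan(p1,Rc,.3)
# pre-place: above pad by 0.10
P=np.array([.664,.0112])
q,Rt=place(P,2.5,.064,0,lift=.13); print(q,Rt.as_quat())
plan(q,Rt,.3,start=e)
E
```

```text
5.6 [-0.45  1.02 -0.24  1.45  0.24  1.4   1.49] [0.4424 0.2299 0.0155] [-0.321  -0.3211  0.8832 -0.1175] 0.0476 [ 0.7 -0.7  0.9]
call
[12,0,-14.4,0,0,0,0.3],
[12.1,-0.1,-14.3,0,0,0,0.3],
[12,0,-14.4,0,0,0,0.3],
[12.1,0,-14.4,0,0,0,0.3],
[12,0,-14.3,0,0,0,0.3],
[12.1,-0.1,-14.4,0,0,0,0.3],
[12,0,-14.4,0,0,0,0.3],
[12.1,0,-14.4,0,0,0,0.3],
[0.67854099 0.01183487 0.18878704] [-0.019771    0.90609211  0.00921937  0.42251769]
call
[-1,-19.9,-2.7,0.004,-0.094,0.045,0.3],
[-2.2,-19.9,-2.5,0.004,-0.095,0.045,0.3],
[-3.3,-19.7,-2.2,0.004,-0.094,0.045,0.3],
[-4.4,-19.6,-1.7,0.004,-0.094,0.045,0.3],
[-5.4,-19.4,-1.2,0.003,-0.094,0.046,0.3],
[-6.3,-19.1,-0.6,0.004,-0.095,0.045,0.3],
[-7.2,-18.8,0.2,0.004,-0.094,0.045,0.3],
[-8,-18.5,0.9,0.004,-0.094,0.045,0.3],
call
[-8.7,-18.1,1.8,0.004,-0.095,0.045,0.3],
[-9.3,-17.6,2.7,0.004,-0.094,0.045,0.3],
[-9.8,-17.2,3.7,0.004,-0.094,0.045,0.3],
[-10.1,-16.8,4.7,0.003,-0.094,0.045,0.3],
[-10.4,-16.3,5.7,0.004,-0.095,0.045,0.3],
[-10.6,-15.7,6.8,0.004,-0.094,0.045,0.3],
[-10.5,-15.3,7.8,0.004,-0.094,0.046,0.3],
[-10.5,-14.8,8.9,0.004,-0.095,0.045,0.3],
```

```bash
python3 - <<'E'
from h import *
p,Rc=cur(); p1=p+[0,0,.24]
e=plan(p1,Rc,.3)
P=np.array([.664,.0112])
q,Rt=place(P,2.5,.064,0,lift=.19)
plan(q,Rt,.3,start=e)
E
```

```text
call
[19.3,0,-23,0,0,0,0.3],
[19.2,-0.1,-23,0,0,0,0.3],
[19.3,0,-23,0,0,0,0.3],
[19.3,-0.1,-23,0,0,0,0.3],
[19.3,0,-23,0,0,0,0.3],
[19.2,0,-22.9,0,0,0,0.3],
[19.3,-0.1,-23,0,0,0,0.3],
[19.3,0,-23,0,0,0,0.3],
call
[-2.2,-19.9,-1.3,0.004,-0.094,0.045,0.3],
[-3.3,-19.8,-1,0.004,-0.095,0.045,0.3],
[-4.2,-19.7,-0.5,0.004,-0.094,0.045,0.3],
[-5.1,-19.4,0,0.004,-0.094,0.045,0.3],
[-5.9,-19.2,0.6,0.003,-0.094,0.046,0.3],
[-6.8,-18.9,1.2,0.004,-0.095,0.045,0.3],
[-7.4,-18.6,2,0.004,-0.094,0.045,0.3],
[-8,-18.2,2.8,0.004,-0.094,0.045,0.3],
call
[-8.6,-17.8,3.6,0.004,-0.095,0.045,0.3],
[-8.9,-17.4,4.6,0.004,-0.094,0.045,0.3],
[-9.3,-17,5.4,0.004,-0.094,0.045,0.3],
[-9.4,-16.5,6.5,0.003,-0.094,0.045,0.3],
[-9.5,-16.1,7.3,0.004,-0.095,0.045,0.3],
[-9.5,-15.6,8.3,0.004,-0.094,0.045,0.3],
[-9.4,-15.2,9.3,0.004,-0.094,0.046,0.3],
[-9.1,-14.7,10.2,0.004,-0.095,0.045,0.3],
```

Call:
carry_out([
  [19.3, 0, -23, 0, 0, 0, 0.3],
  [19.3, 0, -23, 0, 0, 0, 0.3],
  [19.3, 0, -23, 0, 0, 0, 0.3],
  [19.3, 0, -23, 0, 0, 0, 0.3],
  [19.3, 0, -23, 0, 0, 0, 0.3],
  [19.3, 0, -23, 0, 0, 0, 0.3],
  [19.3, 0, -23, 0, 0, 0, 0.3],
  [19.3, 0, -23, 0, 0, 0, 0.3],
])

```text
time_s: 6.4
position: [0.4415, 0.2307, 0.2561]
tcp_rot: [-0.321, -0.322, 0.883, -0.116]
ft_force: [-0.7, 0.3, -2.4]
gripper_width: 0.0477
gripper_force: 34.9
```

```bash
python3 -c "
from h import *
log()"
```

```text
6.4 [-0.44  0.74 -0.26  1.3   0.18  1.82  1.55] [0.4415 0.2307 0.2561] [-0.3212 -0.3216  0.8831 -0.1165] 0.0477 [-0.7  0.3 -2.4]
```

Call:
carry_out([
  [-2.2, -19.9, -1.3, 0.004, -0.094, 0.045, 0.3],
  [-3.3, -19.8, -1, 0.004, -0.095, 0.045, 0.3],
  [-4.2, -19.7, -0.5, 0.004, -0.094, 0.045, 0.3],
  [-5.1, -19.4, 0, 0.004, -0.094, 0.045, 0.3],
  [-5.9, -19.2, 0.6, 0.003, -0.094, 0.046, 0.3],
  [-6.8, -18.9, 1.2, 0.004, -0.095, 0.045, 0.3],
  [-7.4, -18.6, 2, 0.004, -0.094, 0.045, 0.3],
  [-8, -18.2, 2.8, 0.004, -0.094, 0.045, 0.3],
])

```text
time_s: 7.2
position: [0.5596, 0.1208, 0.2517]
tcp_rot: [0.056, -0.186, 0.979, -0.058]
ft_force: [-0.4, 0.7, -3.1]
gripper_width: 0.0479
gripper_force: 34.9
```

```bash
python3 -c "
from h import *
log()"
```

```text
7.2 [-0.2   0.42 -0.18  1.7   0.25  0.95  1.45] [0.5596 0.1208 0.2517] [ 0.0562 -0.1856  0.9793 -0.0581] 0.0479 [-0.4  0.7 -3.1]
```

Call:
carry_out([
  [-8.6, -17.8, 3.6, 0.004, -0.095, 0.045, 0.3],
  [-8.9, -17.4, 4.6, 0.004, -0.094, 0.045, 0.3],
  [-9.3, -17, 5.4, 0.004, -0.094, 0.045, 0.3],
  [-9.4, -16.5, 6.5, 0.003, -0.094, 0.045, 0.3],
  [-9.5, -16.1, 7.3, 0.004, -0.095, 0.045, 0.3],
  [-9.5, -15.6, 8.3, 0.004, -0.094, 0.045, 0.3],
  [-9.4, -15.2, 9.3, 0.004, -0.094, 0.046, 0.3],
  [-9.1, -14.7, 10.2, 0.004, -0.095, 0.045, 0.3],
])

```text
time_s: 8.0
position: [0.6619, 0.0266, 0.2587]
tcp_rot: [0.354, -0.046, 0.934, -0.008]
ft_force: [0.1, 0.8, -1.7]
gripper_width: 0.0482
gripper_force: 34.9
```

```bash
python3 - <<'E'
from h import *
log()
q,Rt=place(np.array([.664,.0112]),2.5,.064,0,lift=.19); print(q,Rt.as_quat())
for n in('top','scene'):
    im,d=camera(n); P=cloud(n,d); np.savez(n+'1.npz',im=im,d=d)
    cv2.imwrite(f'pics/c_{n}.png',cv2.resize(im[60:260,130:330] if n=='top' else im[120:300,170:350],(400,400)))
a=[cv2.imread(f'pics/c_{n}.png') for n in('top','scene')]; cv2.imwrite('pics/p1.png',np.hstack(a))
E
sed -i 's/1e-3\*np.array(x\[4:7\])/1e-3*np.array([*x[4:7],*x[8:]])/; s/\[x\[4\],0,x\[1\]\]/[x[4],x[8],x[1]]/; s/\[x\[5\],0,x\[2\]\]/[x[5],x[9],x[2]]/; s/\[x\[6\],0,x\[3\]\]/[x[6],x[10],x[3]]/; s/0,0,0,x7\]/0,0,0,x7,0,0,0]/' fit.py; python3 fit.py
```

```text
8.0 [-0.12  0.37  0.04  2.03  0.81  0.04  0.78] [0.6619 0.0266 0.2587] [ 0.3541 -0.0462  0.934  -0.0077] 0.0482 [ 0.1  0.8 -1.7]
[0.67854099 0.01183487 0.24878704] [-0.019771    0.90609211  0.00921937  0.42251769]
1.1772592642465716e-10 (-1, -1, -1, -1) [ 2.5560e-01  5.5020e-01  3.7220e-01  3.1850e-01 -0.0000e+00  0.0000e+00
  0.0000e+00  1.5708e+00 -1.2200e-02 -9.3000e-03 -4.0000e-04]
1.177259264333228e-10 (-1, -1, -1, -1) [ 2.5560e-01  5.5020e-01  3.7220e-01  3.1850e-01 -0.0000e+00  0.0000e+00
  0.0000e+00  1.5708e+00 -1.2200e-02 -9.3000e-03 -4.0000e-04]
1.177259342676025e-10 (-1, -1, -1, -1) [ 2.5560e-01  5.5020e-01  3.7220e-01  3.1850e-01 -0.0000e+00  0.0000e+00
  0.0000e+00  1.5708e+00 -1.2200e-02 -9.3000e-03 -4.0000e-04]
1.2199880947667226e-05
```

View pics/p1.png

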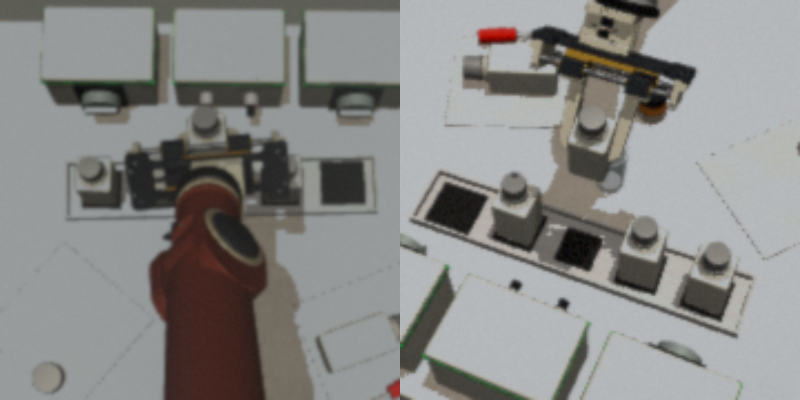

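```bash
cat > ik.py <<'E'
from fit import *
f=np.load('fk.npz'); X=f['x']; S=f['s']
lo=np.array([-3.12,-.3,-1.34,.26,-1.36,.01,-2.84])+.03; hi=np.array([3.12,2.06,1.32,2.42,4.5,1.98,2.84])-.03
def ik(p,Rt,q0,reg=1e-3):
    def e(q):
        T,r=fk(q,X,S); return np.r_[T-p,.3*(r.inv()*Rt).as_rotvec(),reg*(q-q0)]
    g=least_squares(e,np.clip(q0,lo+1e-4,hi-1e-4),bounds=(lo,hi),x_scale=1)
    return g.x,np.linalg.norm(g.fun[:6])
E
python3 - <<'E'
from ik import *
rng=np.random.default_rng(0); qc=np.array(status.get_state()['q'])
for th in(40,50):
  for lift in(.19,.1,0):
    p,Rt=place(np.array([.664,.0112]),2.5,.064,0,th=th,lift=lift)
    sols=[]
    for k in range(25):
        q0=qc if k==0 else rng.uniform(lo,hi)
        q,err=ik(p,Rt,q0,1e-6)
        sols.append((err>1e-3,round(err,4) if err>1e-3 else 0,np.abs(q-qc).max(),q))
    sols.sort(key=lambda s:s[:3])
    for s in sols[:3]: print(th,lift,s[1],np.round(s[3],2))
    q,err=ik(p,Rt,qc,1e-4); print('  local',round(err,4),np.round(q,2))
E
```

```text
40 0.19 0 [ 0.69  0.67 -1.16  2.1   2.03  0.68 -0.23]
40 0.19 0 [ 0.67  0.65 -1.11  2.1   2.05  0.65 -0.26]
40 0.19 0 [ 0.64  0.61 -1.04  2.1   2.07  0.6  -0.32]
  local 0.0 [ 0.57  0.56 -0.91  2.1   2.14  0.52 -0.41]
40 0.1 0 [ 0.65  0.89 -1.15  2.18  2.28  0.89 -0.38]
40 0.1 0 [ 0.6   0.83 -1.04  2.18  2.32  0.82 -0.47]
40 0.1 0 [ 0.53  0.76 -0.9   2.18  2.4   0.74 -0.6 ]
  local 0.0 [ 0.57  0.8  -0.98  2.18  2.35  0.78 -0.52]
40 0 0 [ 0.52  1.02 -0.91  2.22  2.57  0.97 -0.63]
40 0 0 [ 0.43  0.95 -0.74  2.22  2.66  0.9  -0.8 ]
40 0 0 [ 0.42  0.94 -0.73  2.22  2.66  0.9  -0.81]
  local 0.0 [ 0.54  1.05 -0.96  2.22  2.55  1.   -0.58]
50 0.19 0 [ 0.02  0.41 -0.1   1.98  0.7   0.08  0.88]
50 0.19 0 [ 0.01  0.41 -0.09  1.98  0.64  0.07  0.93]
50 0.19 0 [ 0.08  0.41 -0.18  1.98  0.96  0.1   0.63]
  local 0.0 [ 0.03  0.41 -0.11  1.98  0.76  0.08  0.82]
50 0.1 0 [ 0.67  0.88 -1.22  2.06  1.89  0.83 -0.03]
50 0.1 0 [ 0.24  0.58 -0.43  2.07  2.24  0.29 -0.6 ]
50 0.1 0 [ 0.23  0.58 -0.41  2.07  2.26  0.28 -0.63]
  local 0.0 [ 0.43  0.65 -0.72  2.06  2.02  0.45 -0.31]
50 0 0 [ 0.58  1.02 -1.05  2.11  2.2   0.86 -0.28]
50 0 0 [ 0.52  0.95 -0.93  2.11  2.24  0.77 -0.38]
50 0 0 [ 0.42  0.87 -0.74  2.12  2.34  0.65 -0.56]
  local 0.0 [ 0.49  0.92 -0.86  2.11  2.28  0.72 -0.45]
```

```bash
python3 - <<'E'
from h import *
q,Rt=place(np.array([.664,.0112]),2.5,.064,0,lift=.19)
plan(q,Rt,.3)
E
```

```text
call
[-0.4,-2,2.3,-0.001,-0.018,0.008,0.3],
[-0.3,-2,2.3,0,-0.019,0.008,0.3],
[-0.3,-1.9,2.3,-0.001,-0.018,0.007,0.3],
[-0.3,-2,2.3,-0.001,-0.018,0.008,0.3],
[-0.3,-2,2.3,0,-0.019,0.008,0.3],
[-0.2,-2,2.3,-0.001,-0.018,0.008,0.3],
[-0.2,-1.9,2.4,-0.001,-0.019,0.007,0.3],
[-0.2,-2,2.3,-0.001,-0.018,0.008,0.3],
```

Call:
carry_out([
  [-0.4, -2, 2.3, 0, -0.018, 0.008, 0.3],
  [-0.3, -2, 2.3, 0, -0.019, 0.008, 0.3],
  [-0.3, -2, 2.3, 0, -0.018, 0.008, 0.3],
  [-0.3, -2, 2.3, 0, -0.018, 0.008, 0.3],
  [-0.3, -2, 2.3, 0, -0.019, 0.008, 0.3],
  [-0.2, -2, 2.3, 0, -0.018, 0.008, 0.3],
  [-0.2, -2, 2.3, 0, -0.019, 0.008, 0.3],
  [-0.2, -2, 2.3, 0, -0.018, 0.008, 0.3],
])

```text
time_s: 8.9
position: [0.6761, 0.0144, 0.2564]
tcp_rot: [0.396, -0.023, 0.918, 0.004]
ft_force: [-0.5, -1.3, -3.2]
gripper_width: 0.0479
gripper_force: 34.9
```

```bash
python3 - <<'E'
from h import *
log()
q,Rt=place(np.array([.664,.0112]),2.5,.064,0,lift=.19); p,Rc=cur()
print(q-p,(Rc.inv()*Rt).as_rotvec())
q,Rt=place(np.array([.664,.0112]),2.5,.064,0,lift=.04)
plan(q,Rt,.3)
E
```

```text
8.9 [ 0.29  0.43 -0.48  2.06  2.1   0.26 -0.47] [0.6761 0.0144 0.2564] [ 0.3957 -0.0231  0.9181  0.0035] 0.0479 [-0.5 -1.3 -3.2]
[ 0.00243332 -0.00261275 -0.00765213] [-0.00664574 -0.05906658  0.00983856]
call
[14.1,-0.1,13.7,-0.001,-0.007,0.001,0.3],
[14.2,-0.1,13.7,-0.001,-0.008,0.001,0.3],
[14.4,-0.2,13.5,0,-0.007,0.002,0.3],
[14.4,-0.2,13.5,-0.001,-0.008,0.001,0.3],
[14.5,-0.2,13.3,-0.001,-0.007,0.001,0.3],
[14.7,-0.3,13.2,-0.001,-0.007,0.001,0.3],
[14.7,-0.2,13.1,-0.001,-0.008,0.002,0.3],
[14.8,-0.4,13,-0.001,-0.007,0.001,0.3],
```

```bash
python3 - <<'E'
from h import *
q,Rt=place(np.array([.664,.0112]),2.5,.064,0,lift=.16)
plan(q,Rt,.3)
E
```

```text
call
[3.2,-0.3,3.4,-0.001,-0.007,0.001,0.3],
[3.3,-0.3,3.5,-0.001,-0.008,0.001,0.3],
[3.2,-0.3,3.4,0,-0.007,0.002,0.3],
[3.3,-0.3,3.3,-0.001,-0.008,0.001,0.3],
[3.4,-0.3,3.4,-0.001,-0.007,0.001,0.3],
[3.3,-0.3,3.3,-0.001,-0.007,0.001,0.3],
[3.4,-0.3,3.3,-0.001,-0.008,0.002,0.3],
[3.4,-0.4,3.3,-0.001,-0.007,0.001,0.3],
```

Call:
carry_out([
  [3.2, -0.3, 3.4, 0, -0.007, 0.001, 0.3],
  [3.3, -0.3, 3.4, -0.001, -0.008, 0.001, 0.3],
  [3.3, -0.3, 3.4, 0, -0.007, 0.002, 0.3],
  [3.3, -0.3, 3.4, -0.001, -0.008, 0.001, 0.3],
  [3.3, -0.3, 3.4, 0, -0.007, 0.001, 0.3],
  [3.3, -0.3, 3.3, -0.001, -0.007, 0.001, 0.3],
  [3.4, -0.3, 3.3, 0, -0.008, 0.002, 0.3],
  [3.4, -0.4, 3.3, -0.001, -0.007, 0.001, 0.3],
])

```text
time_s: 9.7
position: [0.6795, 0.0115, 0.2192]
tcp_rot: [0.423, -0.019, 0.906, 0.007]
ft_force: [-0.3, -0.2, -2.1]
gripper_width: 0.0481
gripper_force: 34.9
```

```bash
cat > bfit.py <<'E'
from h import *
from scipy.optimize import least_squares
DIM=dict(bottle_small=(.048,.090,.100,.124,.016),bottle_large=(.060,.110,.122,.152,.019))
def sdf(p,w,L,c0,c1,r):
    b=np.abs(p-[0,0,L/2])-[w/2,w/2,L/2]
    d1=np.linalg.norm(np.maximum(b,0),axis=1)+np.minimum(b.max(1),0)
    k=np.stack([np.hypot(p[:,0],p[:,1])-r,np.abs(p[:,2]-(L+c1)/2)-(c1-L)/2],1)
    d2=np.linalg.norm(np.maximum(k,0),axis=1)+np.minimum(k.max(1),0)
    return np.minimum(d1,d2)
def bfit(name,p0,R0,cams=('scene','top'),net=True,zmin=-1,margin=.012):
    out=[]
    for c in cams:
        im,d=camera(c); P=cloud(c,d); ok=(d>0)
        if net:
            m=np.zeros_like(ok)
            for o in outline_of(name,c): m|=o['region']
            ok&=m
        X=P[ok]; X=X[X[:,2]>zmin]
        X=X[np.abs(sdf(R0.inv().apply(X-p0),*DIM[name]))<margin]
        if len(X)<60: print(c,'few',len(X)); continue
        X=X[np.random.default_rng(0).permutation(len(X))[:700]]
        def e(v): return np.r_[sdf((R0*R.from_rotvec(v[3:])).inv().apply(X-p0-v[:3]),*DIM[name])/.002,v[:3]/.02*.5,v[3:]/.2*.5]
        g=least_squares(e,np.zeros(6),loss='soft_l1')
        Rf=R0*R.from_rotvec(g.x[3:]); z=Rf.as_matrix()[:,2]
        print(name,c,len(X),'rms mm',np.round(np.median(np.abs(e(g.x)[:-6]))*2,2),'base',np.round((p0+g.x[:3])*1000,1),'z axis',np.round(z,3),'rv',np.round(g.x[3:],3))
        out.append((p0+g.x[:3],Rf))
    return out
E
python3 - <<'E'
from bfit import *
log()
p,Rc=cur(); M=Rc.as_matrix(); t=M[:,2]
q,Rt=place(np.array([.664,.0112]),2.5,.064,0,lift=.16); print(q-p,(Rc.inv()*Rt).as_rotvec().round(4))
grasp=p-.019*t; R0=R.from_euler('z',2.5,degrees=True)
b0=grasp-[0,0,.064]; print('expected',b0)
bfit('bottle_small',b0,R0); bfit('bottle_small',b0,R0,net=False,zmin=.12)
E
```

```text
9.7 [ 0.43  0.56 -0.7   2.14  2.38  0.49 -0.68] [0.6795 0.0115 0.2192] [ 0.4233 -0.0194  0.9057  0.0074] 0.0481 [-0.3 -0.2 -2.1]
[-0.0009412   0.00038188 -0.00043504] [-0.0036  0.0017  0.0008]
expected [0.66491795 0.01088622 0.16741066]
bottle_small scene 601 rms mm 0.79 base [668.9   9.5 166.6] z axis [0.001 0.017 1.   ] rv [-0.017  0.001  0.018]
bottle_small top 378 rms mm 0.96 base [668.2  10.6 164.8] z axis [-0.001  0.027  1.   ] rv [-0.027  0.    -0.   ]
bottle_small scene 700 rms mm 1.1 base [669.   10.  167.6] z axis [0.002 0.014 1.   ] rv [-0.014  0.003 -0.007]
bottle_small top 497 rms mm 1.01 base [669.7  11.4 166.6] z axis [-0.01   0.017  1.   ] rv [-0.017 -0.01  -0.022]
```

```bash
python3 - <<'E'
from h import *
q,Rt=place(np.array([.664,.0112]),2.5,.064,0,lift=.16)
p,Rc=cur()
e=plan(p+[-.0045,.001,-.154],Rt,.3)
M=Rt.as_matrix(); print('down 1mm in tool',(M.T@[0,0,-1]).round(3))
E
```

```text
call
[15.1,0.2,11.9,0,0,0,0.3],
[15.2,0.2,11.9,-0.001,0.001,0,0.3],
[15.1,0.2,11.9,0,0,0,0.3],
[15.1,0.2,11.9,-0.001,0.001,0,0.3],
[15.2,0.2,12,0,0,0.001,0.3],
[15.1,0.2,11.9,-0.001,0,0,0.3],
[15.1,0.1,11.9,0,0.001,0,0.3],
[15.1,0.2,12,-0.001,0,0,0.3],
down 1mm in tool [0.766 0.    0.643]
```

Call:
carry_out([
  [15.1, 0.2, 11.9, 0, 0, 0, 0.3],
  [15.2, 0.2, 11.9, -0.001, 0.001, 0, 0.3],
  [15.1, 0.2, 11.9, 0, 0, 0, 0.3],
  [15.1, 0.2, 11.9, -0.001, 0.001, 0, 0.3],
  [15.2, 0.2, 12, 0, 0, 0, 0.3],
  [15.1, 0.2, 11.9, -0.001, 0, 0, 0.3],
  [15.1, 0.2, 11.9, 0, 0, 0, 0.3],
  [15.1, 0.2, 12, -0.001, 0, 0, 0.3],
])

```text
time_s: 10.8
position: [0.6762, 0.0121, 0.0658]
tcp_rot: [0.423, -0.02, 0.906, 0.009]
ft_force: [0.1, 0.5, -3.0]
gripper_width: 0.048
gripper_force: 34.9
```

Call:
carry_out([
  [0, 0, 0, 0, 0, 0, 0.3],
  [0.4, 0, 0.3, 0, 0, 0, 0.3],
  [0.4, 0, 0.3, 0, 0, 0, 0.3],
  [0.4, 0, 0.3, 0, 0, 0, 0.3],
  [0.4, 0, 0.3, 0, 0, 0, 0.3],
  [0.4, 0, 0.3, 0, 0, 0, 0.3],
  [0.4, 0, 0.3, 0, 0, 0, 0.3],
  [0, 0, 0, 0, 0, 0, 0.3],
])

```text
time_s: 11.6
position: [0.6752, 0.0124, 0.063]
tcp_rot: [0.423, -0.02, 0.906, 0.009]
ft_force: [-0.0, -0.0, -2.8]
gripper_width: 0.0476
gripper_force: 34.9
```

```bash
python3 - <<'E'
from bfit import *
log()
p,Rc=cur(); t=Rc.as_matrix()[:,2]; b0=p-.019*t-[0,0,.064]-[-.004,0,0]; print(b0)
bfit('bottle_small',b0,R.from_euler('z',2.5,degrees=True),zmin=.02)
E
```

```text
11.6 [ 0.42  0.93 -0.73  2.23  2.66  0.9  -0.82] [0.6752 0.0124 0.063 ] [ 0.4228 -0.0202  0.906   0.0092] 0.0476 [-0.  -0.  -2.8]
[0.66460675 0.01178155 0.0111988 ]
bottle_small scene 442 rms mm 0.8 base [664.5  10.6  10.5] z axis [0.003 0.014 1.   ] rv [-0.014  0.003  0.013]
bottle_small top 283 rms mm 0.98 base [664.1  13.5   9.4] z axis [0.002 0.009 1.   ] rv [-0.009  0.002  0.016]
```

Call:
carry_out([
  [0.4, 0, 0.3, 0, 0, 0, 0.3],
  [0.4, 0, 0.3, 0, 0, 0, 0.3],
  [0.4, 0, 0.3, 0, 0, 0, 0.3],
  [0.4, 0, 0.3, 0, 0, 0, 0.3],
  [0.4, 0, 0.3, 0, 0, 0, 0.3],
  [0.4, 0, 0.3, 0, 0, 0, 0.3],
  [0, 0, 0, 0, 0, 0, 0.3],
  [0, 0, 0, 0, 0, 0, 0.3],
])

```text
time_s: 12.6
position: [0.6751, 0.0125, 0.06]
tcp_rot: [0.423, -0.02, 0.906, 0.009]
ft_force: [-0.6, 0.6, -1.5]
gripper_width: 0.048
gripper_force: 34.9
```

Call:
carry_out([
  [0.4, 0, 0.3, 0, 0, 0, 0.3],
  [0.4, 0, 0.3, 0, 0, 0, 0.3],
  [0, 0, 0, 0, 0, 0, 0.3],
  [0, 0, 0, 0, 0, 0, 0.57],
  [0, 0, 0, 0, 0, 0, 0.62],
  [0, 0, 0, 0, 0, 0, 0.68],
  [0, 0, 0, 0, 0, 0, 0.72],
  [0, 0, 0, 0, 0, 0, 0.72],
])

```text
time_s: 13.4
position: [0.675, 0.0126, 0.059]
tcp_rot: [0.423, -0.02, 0.906, 0.009]
ft_force: [0.3, -0.2, -0.4]
gripper_width: 0.0671
gripper_force: 0.0
```

```bash
python3 - <<'E'
from bfit import *
log()
p,Rc=cur(); M=Rc.as_matrix(); t=M[:,2]; b0=p-.019*t-[0,0,.064]-[-.004,0,0]; print(b0)
bfit('bottle_small',b0,R.from_euler('z',2.5,degrees=True),zmin=.02)
print('back',(M.T@[-1,0,0]).round(3))
E
```

```text
13.4 [ 0.42  0.94 -0.73  2.23  2.67  0.91 -0.82] [0.675  0.0126 0.059 ] [ 0.4228 -0.0202  0.9059  0.0093] 0.0671 [ 0.3 -0.2 -0.4]
[0.66445706 0.01190759 0.00716143]
bottle_small scene 447 rms mm 0.83 base [664.9  11.    7.2] z axis [-0.     0.001  1.   ] rv [-0.001 -0.    -0.002]
bottle_small top 292 rms mm 0.99 base [664.2  15.2   6.5] z axis [-0.    -0.023  1.   ] rv [ 0.023 -0.002  0.015]
back [ 0.642  0.044 -0.766]
```

Call:
carry_out([
  [0, 0, -8, 0, 0, 0, 0.72],
  [0, 0, -15, 0, 0, 0, 0.72],
  [0, 0, -25, 0, 0, 0, 0.72],
  [0, 0, -30, 0, 0, 0, 0.72],
  [0, 0, -30, 0, 0, 0, 0.72],
  [0, 0, -30, 0, 0, 0, 0.72],
  [0, 0, -30, 0, 0, 0, 1],
  [0, 0, -30, 0, 0, 0, 1],
])

```text
time_s: 14.4
position: [0.5669, 0.0027, 0.1767]
tcp_rot: [0.405, -0.014, 0.914, 0.009]
ft_force: [0.8, -0.1, 1.7]
gripper_width: 0.0784
gripper_force: 0.0
```

```bash
python3 - <<'E'
from ik import *
from bfit import bfit
log(); qc=np.array(status.get_state()['q'])
R0=R.from_matrix(np.stack([np.cross(-Z,LA),-Z,LA],1))
bfit('bottle_large',LB+.032*Z,R0)
bfit('bottle_small',np.array([.6645,.012,.007]),R.from_euler('z',2.5,degrees=True),zmin=.02)
rng=np.random.default_rng(0)
for th in(30,40,45):
    for flip in(0,1):
        F=R.from_euler('z',180*flip,degrees=True)
        a=pick(LB,LA,.075,.034,th); b=pick(LB,LA,.075,.034,th,back=.1); c=place(np.array([.673,-.1852]),2.5,.075,.002,th,lift=.02); d=place(np.array([.673,-.1852]),2.5,.075,.002,th,lift=.19)
        for nm,(p,Rt) in zip(('pre','pick','placehi','place'),(b,a,d,c)):
            best=None
            for k in range(12):
                q,err=ik(p,Rt*F,qc if k==0 else rng.uniform(lo,hi),1e-5)
                sc=(err>1e-3)*10+np.abs(q-qc).max()
                if best is None or sc<best[0]: best=(sc,err,q)
            print(th,flip,nm,round(best[1],4),np.round(best[2],2))
E
```

```text
14.4 [ 0.76  0.82 -1.34  2.42  2.18  1.01 -0.45] [0.5669 0.0027 0.1767] [ 0.4047 -0.0136  0.9143  0.0085] 0.0784 [ 0.8 -0.1  1.7]
bottle_large scene 700 rms mm 1.36 base [ 393.3 -147.4   32. ] z axis [ 0.345 -0.938  0.001] rv [ 0.001 -0.004  0.008]
bottle_large top 700 rms mm 1.33 base [ 393.1 -144.4   31.3] z axis [ 0.344 -0.939 -0.002] rv [-0.002 -0.002 -0.011]
bottle_small scene 443 rms mm 0.77 base [664.7  10.7   7.4] z axis [0.001 0.007 1.   ] rv [-0.007  0.001  0.009]
bottle_small top 307 rms mm 0.85 base [664.6  13.4   6.7] z axis [-0.001  0.009  1.   ] rv [-0.009 -0.001  0.015]
30 0 pre 0.0 [ 1.26  1.14 -1.3   1.61  0.61  1.4   0.24]
30 0 pick 0.0 [ 1.24  1.24 -1.26  1.77  0.74  1.22  0.12]
30 0 placehi 0.0 [ 1.16  0.88 -1.31  2.07  2.38  0.54 -0.12]
30 0 place 0.0 [ 1.07  1.21 -1.15  2.15  2.81  0.79 -0.27]
30 1 pre 0.0 [ 1.15  0.95 -0.93  1.61  0.33  1.25 -2.62]
30 1 pick 0.0 [ 1.05  0.98 -0.76  1.78  0.3   0.98 -2.58]
30 1 placehi 0.0 [0.23 0.51 0.24 2.09 3.97 0.67 1.01]
30 1 place 0.0 [0.12 0.89 0.41 2.18 3.74 1.11 1.19]
40 0 pre 0.0 [ 1.26  1.24 -1.29  1.47  0.53  1.54  
[... 188 characters left out ...]
 pre 0.0 [ 1.11  1.02 -0.82  1.47  0.19  1.39 -2.47]
40 1 pick 0.0 [ 1.07  1.06 -0.75  1.67  0.19  1.13 -2.47]
40 1 placehi 0.0 [ 0.78  0.52 -0.6   1.96  3.46  0.1   1.66]
40 1 place 0.0 [-0.05  0.88  0.67  2.1   3.97  0.96  0.86]
45 0 pre 0.0 [ 1.25  1.29 -1.29  1.4   0.49  1.6   0.35]
45 0 pick 0.0 [ 1.26  1.39 -1.3   1.61  0.6   1.41  0.23]
45 0 placehi 0.0 [ 1.1   0.79 -1.29  1.89  1.54  0.53  0.61]
45 0 place 0.0 [ 0.97  1.01 -1.04  2.02  2.3   0.55 -0.03]
45 1 pre 0.0 [ 1.16  1.13 -0.95  1.4   0.25  1.5  -2.55]
45 1 pick 0.0 [ 1.23  1.31 -1.18  1.62  0.5   1.35 -2.81]
45 1 placehi 0.0 [ 0.88  0.57 -0.8   1.9   1.2   0.15 -2.34]
45 1 place 0.0 [ 0.51  0.75 -0.23  2.04  3.55  0.39  1.57]
```

```bash
python3 - <<'E'
from h import *
p1,R1=pick(LB,LA,.075,.034,back=.11); p0,R0=cur()
mid=R0*R.from_rotvec(.5*(R0.inv()*R1).as_rotvec()); print(p1,mid.as_matrix()[:,2],(R0.inv()*R1).magnitude())
e=plan(np.array([.55,-.08,.29]),mid,1)
plan(p1,R1,1,start=e)
E
```

```text
[ 0.43984642 -0.27125992  0.10371004] [ 0.20932386  0.17653691 -0.96177868] 1.9152811650451418
call
[-7.9,-11.2,-10.8,0.007,0.082,0.087,1],
[-8,-10.6,-11.4,0.006,0.083,0.086,1],
[-7.9,-10,-11.9,0.007,0.082,0.087,1],
[-7.8,-9.4,-12.6,0.007,0.083,0.086,1],
[-7.4,-8.8,-13.1,0.007,0.082,0.087,1],
[-7.1,-8.3,-13.6,0.006,0.083,0.086,1],
[-6.7,-7.8,-14.2,0.007,0.082,0.087,1],
[-6.1,-7.3,-14.6,0.007,0.082,0.086,1],
call
[-0.6,-32.7,15.3,0.007,0.082,0.087,1],
[-4.7,-32.4,15.3,0.006,0.083,0.086,1],
[-8.7,-31.7,15,0.007,0.082,0.087,1],
[-12.6,-30.6,14.3,0.007,0.083,0.086,1],
[-16.3,-29.3,13.3,0.006,0.083,0.087,1],
[-19.9,-27.7,12,0.007,0.082,0.086,1],
[-23.1,-25.7,10.4,0.007,0.082,0.087,1],
[-26,-23.6,8.5,0.006,0.083,0.087,1],
```

Call:
carry_out([
  [-7.9, -11.2, -10.8, 0.007, 0.082, 0.087, 1],
  [-8, -10.6, -11.4, 0.006, 0.083, 0.086, 1],
  [-7.9, -10, -11.9, 0.007, 0.082, 0.087, 1],
  [-7.8, -9.4, -12.6, 0.007, 0.083, 0.086, 1],
  [-7.4, -8.8, -13.1, 0.007, 0.082, 0.087, 1],
  [-7.1, -8.3, -13.6, 0.006, 0.083, 0.086, 1],
  [-6.7, -7.8, -14.2, 0.007, 0.082, 0.087, 1],
  [-6.1, -7.3, -14.6, 0.007, 0.082, 0.086, 1],
])

```text
time_s: 15.6
position: [0.5489, -0.0717, 0.2759]
tcp_rot: [0.114, 0.26, 0.954, 0.095]
ft_force: [0.8, -0.8, -0.0]
gripper_width: 0.0927
gripper_force: 0.0
```

```bash
python3 - <<'E'
from h import *
log()
D=np.load('top0.npz'); P=cloud('top',D['d']); im=D['im'].astype(int)
red=(im[...,2]>150)&(im[...,1]<70)
X=P[red]; X=X[(np.abs(X[:,0]-.35)<.08)&(np.abs(X[:,1]+.27)<.1)]
Y=np.cross(Z,LA)  # left of axis
B=LB
for nm,X in(('handle',X),):
    u=(X-B)@LA*1000; v=(X-B)@Y*1000
    print(nm,len(X),'along',np.percentile(u,[1,99]).round(),'lateral',np.percentile(v,[1,99]).round(),'z',np.percentile(X[:,2],[5,95]).round(3)); k=np.argsort(v); print(np.c_[u,v][k][::max(1,len(k)//8)].round())
p1,R1=pick(LB,LA,.075,.034,back=.11); print(R1.as_matrix()[:,1],Y)
plan(p1,R1,.92)
E
```

```text
15.6 [ 1.    0.58 -1.29  1.82  0.61  0.92  0.56] [ 0.5489 -0.0717  0.2759] [0.1137 0.2597 0.9543 0.0947] 0.0927 [ 0.8 -0.8 -0. ]Traceback (most recent call last):
  File "<stdin>", line 10, in <module>
    return _quantile_unchecked(
        a, q, axis, out, overwrite_input, method, keepdims, weights)
    return _ureduce(a,
                    func=_quantile_ureduce_func,
    ...<5 lines>...
                    overwrite_input=overwrite_input,
                    method=method)
    r = func(a, **kwargs)
    result = _quantile(arr,
                       quantiles=q,
    ...<2 lines>...
                       out=out,
                       weights=wgt)
    slices_having_nans = np.isnan(arr[-1, ...])
                                  ~~~^^^^^^^^^
IndexError: index -1 is out of bounds for axis 0 with size 0
```

```bash
python3 - <<'E'
from h import *
D=np.load('top0.npz'); P=cloud('top',D['d']); im=D['im'].astype(int)
red=(im[...,2]-im[...,1]>60)&(D['d']>0)
X=P[red]; X=X[(np.abs(X[:,0]-.35)<.08)&(np.abs(X[:,1]+.27)<.1)]
Y=np.cross(Z,LA); B=LB
u=(X-B)@LA*1000; v=(X-B)@Y*1000; k=np.argsort(v)
print(len(X),np.c_[u,v,X[:,2]*1000][k][::max(1,len(k)//10)].round())
p1,R1=pick(LB,LA,.075,.034,back=.11)
plan(p1,R1,.92)
E
```

```text
128 [[ 98. -97.  20.]
 [125. -94.  21.]
 [128. -92.  25.]
 [132. -90.  26.]
 [127. -88.  25.]
 [121. -86.  23.]
 [107. -85.  28.]
 [112. -83.  26.]
 [116. -81.  26.]
 [137. -79.  23.]
 [122. -77.  24.]]
call
[1.1,-16.4,7,0.003,0.047,0.048,0.92],
[-0.1,-16.4,7,0.002,0.046,0.047,0.92],
[-1.1,-16.3,7,0.003,0.047,0.048,0.92],
[-2.2,-16.2,7,0.002,0.046,0.048,0.92],
[-3.4,-16.1,7,0.003,0.047,0.047,0.92],
[-4.4,-15.9,6.7,0.002,0.046,0.048,0.92],
[-5.5,-15.6,6.6,0.003,0.047,0.047,0.92],
[-6.5,-15.4,6.4,0.003,0.046,0.048,0.92],
call
[-7.5,-15,6,0.002,0.047,0.048,0.92],
[-8.5,-14.5,5.7,0.003,0.046,0.047,0.92],
[-9.5,-14.2,5.4,0.002,0.047,0.048,0.92],
[-10.3,-13.6,4.9,0.003,0.046,0.048,0.92],
[-11.3,-13.1,4.5,0.003,0.047,0.047,0.92],
[-12,-12.6,3.9,0.002,0.046,0.048,0.92],
[-12.7,-12,3.4,0.003,0.047,0.047,0.92],
[-13.5,-11.3,2.8,0.002,0.046,0.048,0.92],
```

Call:
carry_out([
  [1.1, -16.4, 7, 0.003, 0.047, 0.048, 0.92],
  [-0.1, -16.4, 7, 0.002, 0.046, 0.047, 0.92],
  [-1.1, -16.3, 7, 0.003, 0.047, 0.048, 0.92],
  [-2.2, -16.2, 7, 0.002, 0.046, 0.048, 0.92],
  [-3.4, -16.1, 7, 0.003, 0.047, 0.047, 0.92],
  [-4.4, -15.9, 6.7, 0.002, 0.046, 0.048, 0.92],
  [-5.5, -15.6, 6.6, 0.003, 0.047, 0.047, 0.92],
  [-6.5, -15.4, 6.4, 0.003, 0.046, 0.048, 0.92],
])

```text
time_s: 16.4
position: [0.4942, -0.1725, 0.1875]
tcp_rot: [-0.087, 0.414, 0.893, 0.151]
ft_force: [-0.6, 0.3, -0.8]
gripper_width: 0.0858
gripper_force: 0.0
```

Call:
carry_out([
  [-7.5, -15, 6, 0.002, 0.047, 0.048, 0.92],
  [-8.5, -14.5, 5.7, 0.003, 0.046, 0.047, 0.92],
  [-9.5, -14.2, 5.4, 0.002, 0.047, 0.048, 0.92],
  [-10.3, -13.6, 4.9, 0.003, 0.046, 0.048, 0.92],
  [-11.3, -13.1, 4.5, 0.003, 0.047, 0.047, 0.92],
  [-12, -12.6, 3.9, 0.002, 0.046, 0.048, 0.92],
  [-12.7, -12, 3.4, 0.003, 0.047, 0.047, 0.92],
  [-13.5, -11.3, 2.8, 0.002, 0.046, 0.048, 0.92],
])

```text
time_s: 17.2
position: [0.4402, -0.2721, 0.1016]
tcp_rot: [-0.28, 0.539, 0.77, 0.197]
ft_force: [-0.1, 0.6, -0.6]
gripper_width: 0.0859
gripper_force: 0.0
```

```bash
python3 - <<'E'
from h import *
log()
plan(*pick(LB,LA,.075,.034),.92)
E
```

```text
17.2 [ 1.18  1.09 -1.    1.45  0.31  1.45  0.54] [ 0.4402 -0.2721  0.1016] [-0.2804  0.539   0.7695  0.1966] 0.0859 [-0.1  0.6 -0.6]
call
[0.2,0,13.6,0,0,0,0.92],
[0.3,0,13.6,0,0,0,0.92],
[0.2,0,13.7,0,0,0,0.92],
[0.3,-0.1,13.6,0,0,0,0.92],
[0.2,0,13.6,0,-0.001,0,0.92],
[0.3,0,13.6,0,0,0,0.92],
[0.2,0,13.6,0.001,0,0,0.92],
[0.3,0,13.6,0,0,0,0.92],
```

Call:
carry_out([
  [0.2, 0, 13.6, 0, 0, 0, 0.92],
  [0.3, 0, 13.6, 0, 0, 0, 0.92],
  [0.2, 0, 13.6, 0, 0, 0, 0.92],
  [0.3, 0, 13.6, 0, 0, 0, 0.92],
  [0.2, 0, 13.6, 0, 0, 0, 0.92],
  [0.3, 0, 13.6, 0, 0, 0, 0.92],
  [0.2, 0, 13.6, 0, 0, 0, 0.92],
  [0.3, 0, 13.6, 0, 0, 0, 0.92],
])

```text
time_s: 18.0
position: [0.4161, -0.2042, 0.0195]
tcp_rot: [-0.279, 0.538, 0.77, 0.196]
ft_force: [0.3, 0.6, 0.0]
gripper_width: 0.0857
gripper_force: 0.0
```

Call:
carry_out([
  [0, 0, 0, 0, 0, 0, 0.92],
  [0, 0, 0, 0, 0, 0, 0.4],
  [0, 0, 0, 0, 0, 0, 0.4],
  [0, 0, 0, 0, 0, 0, 0.4],
  [0, 0, 0, 0, 0, 0, 0.4],
  [0, 0, 0, 0, 0, 0, 0.4],
  [0, 0, 0, 0, 0, 0, 0.4],
  [0, 0, 0, 0, 0, 0, 0.4],
], squeeze=40)

```text
time_s: 18.8
position: [0.417, -0.206, 0.0212]
tcp_rot: [-0.278, 0.539, 0.77, 0.196]
ft_force: [-3.1, -2.8, 3.8]
gripper_width: 0.0597
gripper_force: 40.0
```

```bash
python3 - <<'E'
from ik import *
log()
p,Rc=cur(); print(p-pick(LB,LA,.075,.034)[0])
q,Rt=place(np.array([.673,-.1852]),2.5,.075,.002,lift=.18); print(q)
e=plan(p+[0.02,0,.22],Rc,.4)
# midpoint pushed toward robot of lane; straight path
p1,R1=q,Rt; print((Rc.inv()*Rt).magnitude())
plan(q,Rt,.4,start=e)
qq=np.array(status.get_state()['q'])
for f in np.linspace(0,1,9):
    qq,err=ik(e[0]+f*(q-e[0]),e[1]*R.from_rotvec(f*(e[1].inv()*Rt).as_rotvec()),qq,1e-3); print(round(err,4),qq.round(2))
E
```

```text
18.8 [ 1.16  1.15 -0.96  1.67  0.37  1.19  0.48] [ 0.417  -0.206   0.0212] [-0.2779  0.5393  0.7704  0.196 ] 0.0597 [-3.1 -2.8  3.8]
[ 0.00133742 -0.0012277   0.00174501]
[ 0.68953909 -0.18447789  0.24978704]
call
[16.9,2.4,-21.7,0,0,0,0.4],
[17,2.4,-21.7,0,0,0,0.4],
[16.9,2.4,-21.6,0,0,0,0.4],
[16.9,2.4,-21.7,0,0,0,0.4],
[17,2.5,-21.7,0,0,0,0.4],
[16.9,2.4,-21.7,0,0,0,0.4],
[16.9,2.4,-21.7,0,0,0,0.4],
[16.9,2.4,-21.6,0,0,0,0.4],
1.9242761737834506
call
[-2.8,15.3,-3,-0.008,-0.083,-0.086,0.4],
[-4.4,15,-2.6,-0.007,-0.084,-0.087,0.4],
[-5.9,14.6,-2.1,-0.008,-0.083,-0.086,0.4],
[-7.2,14,-1.4,-0.007,-0.083,-0.087,0.4],
[-8.6,13.3,-0.7,-0.008,-0.084,-0.086,0.4],
[-9.6,12.6,0.2,-0.008,-0.083,-0.086,0.4],
[-10.7,11.7,1.2,-0.007,-0.083,-0.087,0.4],
[-11.5,10.7,2.1,-0.008,-0.084,-0.086,0.4],
call
[-12.1,9.7,3.3,-0.007,-0.083,-0.086,0.4],
[-12.6,8.6,4.3,-0.008,-0.083,-0.087,0.4],
[-12.9,7.4,5.4,-0.008,-0.084,-0.086,0.4],
[-13,6.3,6.6,-0.007,-0.083,-0.087,0.4],
[-12.9,5.1,7.7,-0.008,-0.083,-0.086,0.4],
[-12.6,3.9,8.8,-0.007,-0.084,-0.086,0.4],
[-12,2.8,9.8,-0.008,-0.083,-0.087,0.4],
[-11.5,1.7,10.9,-0.008,-0.083,-0.086,0.4],
0.0 [ 1.18  0.89 -1.11  1.49  0.17  1.54  0.43]
0.0 [ 1.15  0.85 -1.16  1.5   0.27  1.45  0.52]
0.0 [ 1.14  0.81 -1.2   1.54  0.38  1.33  0.61]
0.0 [ 1.13  0.78 -1.24  1.6   0.49  1.19  0.68]
0.0 [ 1.13  0.75 -1.27  1.67  0.62  1.03  0.73]
0.0 [ 1.13  0.72 -1.27  1.75  0.77  0.85  0.76]
0.0 [ 1.11  0.7  -1.23  1.83  0.96  0.64  0.75]
0.0 [ 1.07  0.67 -1.13  1.91  1.27  0.41  0.62]
0.0 [ 1.12  0.83 -1.29  1.97  1.86  0.5   0.32]
```

Call:
carry_out([
  [17, 2.4, -21.7, 0, 0, 0, 0.4],
  [17, 2.4, -21.7, 0, 0, 0, 0.4],
  [17, 2.4, -21.7, 0, 0, 0, 0.4],
  [17, 2.4, -21.7, 0, 0, 0, 0.4],
  [17, 2.4, -21.7, 0, 0, 0, 0.4],
  [17, 2.4, -21.7, 0, 0, 0, 0.4],
  [17, 2.4, -21.7, 0, 0, 0, 0.4],
  [17, 2.4, -21.7, 0, 0, 0, 0.4],
])

```text
time_s: 19.6
position: [0.4378, -0.2055, 0.2413]
tcp_rot: [-0.276, 0.54, 0.771, 0.197]
ft_force: [-1.0, 0.1, -4.0]
gripper_width: 0.0601
gripper_force: 39.9
```

Call:
carry_out([
  [-2.8, 15.3, -3, -0.008, -0.083, -0.086, 0.4],
  [-4.4, 15, -2.6, -0.007, -0.084, -0.087, 0.4],
  [-5.9, 14.6, -2.1, -0.008, -0.083, -0.086, 0.4],
  [-7.2, 14, -1.4, -0.007, -0.083, -0.087, 0.4],
  [-8.6, 13.3, -0.7, -0.008, -0.084, -0.086, 0.4],
  [-9.6, 12.6, 0.2, -0.008, -0.083, -0.086, 0.4],
  [-10.7, 11.7, 1.2, -0.007, -0.083, -0.087, 0.4],
  [-11.5, 10.7, 2.1, -0.008, -0.084, -0.086, 0.4],
])

```text
time_s: 20.4
position: [0.5638, -0.1936, 0.2453]
tcp_rot: [0.084, 0.291, 0.946, 0.116]
ft_force: [0.2, -0.4, -3.7]
gripper_width: 0.0601
gripper_force: 39.9
```

Call:
carry_out([
  [-12.1, 9.7, 3.3, -0.007, -0.083, -0.086, 0.4],
  [-12.6, 8.6, 4.3, -0.008, -0.083, -0.087, 0.4],
  [-12.9, 7.4, 5.4, -0.008, -0.084, -0.086, 0.4],
  [-13, 6.3, 6.6, -0.007, -0.083, -0.087, 0.4],
  [-12.9, 5.1, 7.7, -0.008, -0.083, -0.086, 0.4],
  [-12.6, 3.9, 8.8, -0.007, -0.084, -0.086, 0.4],
  [-12, 2.8, 9.8, -0.008, -0.083, -0.087, 0.4],
  [-11.5, 1.7, 10.9, -0.008, -0.083, -0.086, 0.4],
])

```text
time_s: 21.2
position: [0.6754, -0.1894, 0.2454]
tcp_rot: [0.388, 0.017, 0.922, 0.015]
ft_force: [-0.2, -0.5, -5.2]
gripper_width: 0.0595
gripper_force: 40.0
```

```bash
python3 - <<'E'
from h import *
log()
q,Rt=place(np.array([.673,-.1852]),2.5,.075,.002,lift=.17); p,Rc=cur(); print(q-p,(Rc.inv()*Rt).as_rotvec())
plan(q,Rt,.4)
E
```

```text
21.2 [ 0.98  0.62 -0.95  1.95  1.66  0.24  0.31] [ 0.6754 -0.1894  0.2454] [0.3876 0.0169 0.9216 0.0146] 0.0595 [-0.2 -0.5 -5.2]
[ 0.01417083  0.00496381 -0.00557546] [-0.02009656 -0.07547416 -0.07238468]
call
[-0.7,0.6,1.8,-0.003,-0.009,-0.009,0.4],
[-0.7,0.6,1.7,-0.002,-0.01,-0.009,0.4],
[-0.7,0.6,1.8,-0.003,-0.009,-0.009,0.4],
[-0.7,0.6,1.8,-0.002,-0.01,-0.009,0.4],
[-0.7,0.6,1.8,-0.003,-0.009,-0.009,0.4],
[-0.6,0.6,1.8,-0.002,-0.01,-0.009,0.4],
[-0.7,0.6,1.8,-0.003,-0.009,-0.009,0.4],
[-0.6,0.5,1.8,-0.002,-0.009,-0.009,0.4],
```

Call:
carry_out([
  [-0.7, 0.6, 1.8, -0.003, -0.009, -0.009, 0.4],
  [-0.7, 0.6, 1.8, -0.002, -0.01, -0.009, 0.4],
  [-0.7, 0.6, 1.8, -0.003, -0.009, -0.009, 0.4],
  [-0.7, 0.6, 1.8, -0.002, -0.01, -0.009, 0.4],
  [-0.7, 0.6, 1.8, -0.003, -0.009, -0.009, 0.4],
  [-0.7, 0.6, 1.8, -0.002, -0.01, -0.009, 0.4],
  [-0.7, 0.6, 1.8, -0.003, -0.009, -0.009, 0.4],
  [-0.6, 0.5, 1.8, -0.002, -0.009, -0.009, 0.4],
])

```text
time_s: 22.0
position: [0.6904, -0.1831, 0.2405]
tcp_rot: [0.423, -0.019, 0.906, 0.012]
ft_force: [-1.0, -0.3, -3.9]
gripper_width: 0.0597
gripper_force: 40.0
```

```bash
python3 - <<'E'
from bfit import *
log()
q,Rt=place(np.array([.673,-.1852]),2.5,.075,.002,lift=.17); p,Rc=cur(); print(q-p,(Rc.inv()*Rt).as_rotvec())
t=Rc.as_matrix()[:,2]; b0=p-.019*t-[.002,0,.075]; print(b0)
bfit('bottle_large',b0,R.from_euler('z',2.5,degrees=True))
bfit('bottle_large',b0,R.from_euler('z',2.5,degrees=True),net=False,zmin=.13)
E
```

```text
22.0 [ 1.05  0.74 -1.1   1.98  2.    0.34  0.12] [ 0.6904 -0.1831  0.2405] [ 0.4229 -0.0187  0.9059  0.0122] 0.0597 [-1.  -0.3 -3.9]
[-0.00085809 -0.00140364 -0.00072824] [ 0.0045587   0.00092393 -0.00449636]
[ 0.67384873 -0.18379611  0.17771451]
bottle_large scene 700 rms mm 0.78 base [ 679.  -184.1  176.4] z axis [ 0.007 -0.001  1.   ] rv [ 0.001  0.007 -0.   ]
bottle_large top 584 rms mm 0.93 base [ 678.8 -182.3  174.8] z axis [0.004 0.002 1.   ] rv [-0.002  0.004  0.008]
bottle_large scene 700 rms mm 1.03 base [ 679.5 -184.7  177.5] z axis [0.002 0.011 1.   ] rv [-0.011  0.002 -0.013]
bottle_large top 682 rms mm 1.13 base [ 679.8 -181.4  176.6] z axis [-0.002 -0.011  1.   ] rv [ 0.011 -0.002  0.032]
```

```bash
python3 - <<'E'
from h import *
p,Rc=cur(); Rt=tool(Z,az(2.5),40)
plan(p+[-.0063,-.002,-.165],Rt,.4)
E
```

```text
call
[16.4,-0.3,12.6,0,0,0,0.4],
[16.3,-0.3,12.6,0,0.001,-0.001,0.4],
[16.4,-0.3,12.6,0.001,0,0,0.4],
[16.3,-0.2,12.6,0,0.001,-0.001,0.4],
[16.3,-0.3,12.6,0,0,0,0.4],
[16.4,-0.2,12.6,0,0.001,-0.001,0.4],
[16.3,-0.3,12.7,0.001,0,0,0.4],
[16.3,-0.2,12.6,0,0,-0.001,0.4],
```

Call:
carry_out([
  [16.4, -0.3, 12.6, 0, 0, 0, 0.4],
  [16.3, -0.3, 12.6, 0, 0.001, -0.001, 0.4],
  [16.4, -0.3, 12.6, 0.001, 0, 0, 0.4],
  [16.3, -0.2, 12.6, 0, 0.001, -0.001, 0.4],
  [16.3, -0.3, 12.6, 0, 0, 0, 0.4],
  [16.4, -0.2, 12.6, 0, 0.001, -0.001, 0.4],
  [16.3, -0.3, 12.6, 0.001, 0, 0, 0.4],
  [16.3, -0.2, 12.6, 0, 0, -0.001, 0.4],
])

```text
time_s: 23.1
position: [0.6858, -0.1873, 0.0767]
tcp_rot: [0.423, -0.019, 0.906, 0.008]
ft_force: [-1.2, -0.2, -3.4]
gripper_width: 0.06
gripper_force: 40.0
```

Call:
carry_out([
  [0, 0, 0, 0, 0, 0, 0.4],
  [0.4, 0, 0.3, 0, 0, 0, 0.4],
  [0.4, 0, 0.3, 0, 0, 0, 0.4],
  [0.4, 0, 0.3, 0, 0, 0, 0.4],
  [0.4, 0, 0.3, 0, 0, 0, 0.4],
  [0.4, 0, 0.3, 0, 0, 0, 0.4],
  [0, 0, 0, 0, 0, 0, 0.4],
  [0, 0, 0, 0, 0, 0, 0.4],
])

```text
time_s: 23.9
position: [0.6855, -0.1866, 0.0755]
tcp_rot: [0.423, -0.02, 0.906, 0.008]
ft_force: [0.6, -0.1, -3.7]
gripper_width: 0.0602
gripper_force: 40.0
```

```bash
python3 - <<'E'
from bfit import *
log()
p,Rc=cur(); t=Rc.as_matrix()[:,2]; b0=p-.019*t-[-.003,0,.0762]; print(b0)
bfit('bottle_large',b0,R.from_euler('z',2.5,degrees=True),zmin=.02)
E
```

```text
23.9 [ 1.04  1.15 -1.16  2.08  2.47  0.7  -0.05] [ 0.6855 -0.1866  0.0755] [ 0.4233 -0.02    0.9057  0.0085] 0.0602 [ 0.6 -0.1 -3.7]
[ 0.67391657 -0.18717292  0.01152985]
bottle_large scene 700 rms mm 0.91 base [ 674.1 -187.7   11.5] z axis [0.006 0.004 1.   ] rv [-0.003  0.006  0.005]
bottle_large top 449 rms mm 1.07 base [ 674.6 -183.9   10.2] z axis [-0.007 -0.007  1.   ] rv [ 0.007 -0.007 -0.005]
```

Call:
carry_out([
  [0.5, 0, 0.1, 0, 0, 0, 0.4],
  [0.5, 0, 0.1, 0, 0, 0, 0.4],
  [0.4, 0, 0.3, 0, 0, 0, 0.4],
  [0.4, 0, 0.3, 0, 0, 0, 0.4],
  [0.4, 0, 0.3, 0, 0, 0, 0.4],
  [0.4, 0, 0.3, 0, 0, 0, 0.4],
  [0.4, 0, 0.3, 0, 0, 0, 0.4],
  [0, 0, 0, 0, 0, 0, 0.4],
])

```text
time_s: 24.9
position: [0.6848, -0.1866, 0.0719]
tcp_rot: [0.423, -0.02, 0.906, 0.009]
ft_force: [0.3, -0.0, -3.4]
gripper_width: 0.0597
gripper_force: 40.0
```

```bash
python3 - <<'E'
from bfit import *
log()
p,Rc=cur(); t=Rc.as_matrix()[:,2]; b0=p-.019*t-[-.003,0,.0762]; print(b0)
bfit('bottle_large',b0,R.from_euler('z',2.5,degrees=True),zmin=.02)
E
```

```text
24.9 [ 1.04  1.16 -1.16  2.08  2.48  0.71 -0.05] [ 0.6848 -0.1866  0.0719] [ 0.4232 -0.0199  0.9058  0.0085] 0.0597 [ 0.3 -0.  -3.4]
[ 0.6732624  -0.18720195  0.00792036]
bottle_large scene 697 rms mm 0.88 base [ 673.9 -187.9    7.5] z axis [0.002 0.006 1.   ] rv [-0.006  0.002 -0.005]
bottle_large top 367 rms mm 1.15 base [ 671.1 -181.5    6.5] z axis [ 0.014 -0.023  1.   ] rv [ 0.023  0.013 -0.048]
```

Call:
carry_out([
  [0.4, 0, 0.3, 0, 0, 0, 0.4],
  [0.4, 0, 0.3, 0, 0, 0, 0.4],
  [0, 0, 0, 0, 0, 0, 0.4],
  [0, 0, 0, 0, 0, 0, 0.7],
  [0, 0, 0, 0, 0, 0, 0.74],
  [0, 0, 0, 0, 0, 0, 0.78],
  [0, 0, 0, 0, 0, 0, 0.8],
  [0, 0, 0, 0, 0, 0, 0.8],
])

```text
time_s: 25.9
position: [0.685, -0.1865, 0.0714]
tcp_rot: [0.424, -0.02, 0.906, 0.008]
ft_force: [0.4, 0.1, 0.3]
gripper_width: 0.0741
gripper_force: 0.0
```

```bash
python3 - <<'E'
from bfit import *
log()
p,Rc=cur(); t=Rc.as_matrix()[:,2]; b0=p-.019*t-[-.003,0,.0762]; print(b0)
bfit('bottle_large',b0,R.from_euler('z',2.5,degrees=True),zmin=.02)
E
```

```text
25.9 [ 1.04  1.16 -1.16  2.08  2.48  0.71 -0.05] [ 0.685  -0.1865  0.0714] [ 0.4236 -0.0201  0.9056  0.0085] 0.0741 [0.4 0.1 0.3]
[ 0.67345486 -0.18712364  0.00739919]
bottle_large scene 700 rms mm 0.82 base [ 674.2 -187.7    7.5] z axis [-0.001 -0.001  1.   ] rv [ 0.001 -0.001 -0.003]
bottle_large top 473 rms mm 1.08 base [ 674.3 -184.3    6.2] z axis [-0.009 -0.008  1.   ] rv [ 0.008 -0.009 -0.005]
```

Call:
carry_out([
  [0, 0, -6, 0, 0, 0, 0.8],
  [0, 0, -12, 0, 0, 0, 0.8],
  [0, 0, -18, 0, 0, 0, 0.8],
  [0, 0, -22, 0, 0, 0, 0.8],
  [0, 0, -22, 0, 0, 0, 0.8],
  [-10, 0, -20, 0, 0, 0, 0.8],
  [-18, 0, -20, 0, 0, 0, 0.8],
  [-20, 0, -20, 0, 0, 0, 0.8],
])

```text
time_s: 26.9
position: [0.6066, -0.1893, 0.1982]
tcp_rot: [0.423, -0.02, 0.906, 0.009]
ft_force: [0.3, -0.2, -0.1]
gripper_width: 0.0745
gripper_force: 0.0
```

Call:
carry_out([
  [-15, 0, -13, 0, 0, 0, 0.8],
  [-15, 0, -13, 0, 0, 0, 0.8],
  [-15, 0, -13, 0, 0, 0, 0.8],
  [-15, 0, -13, 0, 0, 0, 0.8],
  [0, 0, 0, 0, 0, 0, 0.8],
  [0, 0, 0, 0, 0, 0, 0.8],
  [0, 0, 0, 0, 0, 0, 0.8],
  [0, 0, 0, 0, 0, 0, 0.8],
])

```text
time_s: 27.7
position: [0.6062, -0.1895, 0.2755]
tcp_rot: [0.422, -0.02, 0.906, 0.009]
ft_force: [0.7, 0.2, -0.5]
gripper_width: 0.0743
gripper_force: 0.0
```

```bash
python3 - <<'E'
from bfit import *
log()
R0=R.from_euler('z',2.5,degrees=True)
bfit('bottle_large',np.array([.674,-.186,.007]),R0,zmin=.02); bfit('bottle_small',np.array([.6645,.012,.007]),R0,zmin=.02)
a=[]
for n in('top','scene'):
    im,d=camera(n); a.append(cv2.resize(im[60:260,130:330] if n=='top' else im[120:300,170:350],(400,400)))
cv2.imwrite('pics/end.png',np.hstack(a))
E
```

```text
27.7 [ 1.24  0.58 -1.17  2.12  2.04  0.23  0.05] [ 0.6062 -0.1895  0.2755] [ 0.4224 -0.0197  0.9062  0.0094] 0.0743 [ 0.7  0.2 -0.5]
bottle_large scene 700 rms mm 0.77 base [ 673.9 -188.1    6.9] z axis [0.003 0.004 1.   ] rv [-0.004  0.003 -0.002]
bottle_large top 513 rms mm 0.87 base [ 674.4 -185.1    6.4] z axis [-0.007  0.001  1.   ] rv [-0.001 -0.007  0.006]
bottle_small scene 445 rms mm 0.78 base [664.7  10.7   7.4] z axis [0.003 0.006 1.   ] rv [-0.006  0.003  0.006]
bottle_small top 327 rms mm 0.97 base [664.9  12.5   6.3] z axis [-0.005  0.011  1.   ] rv [-0.011 -0.005  0.01 ]
```

View pics/end.png

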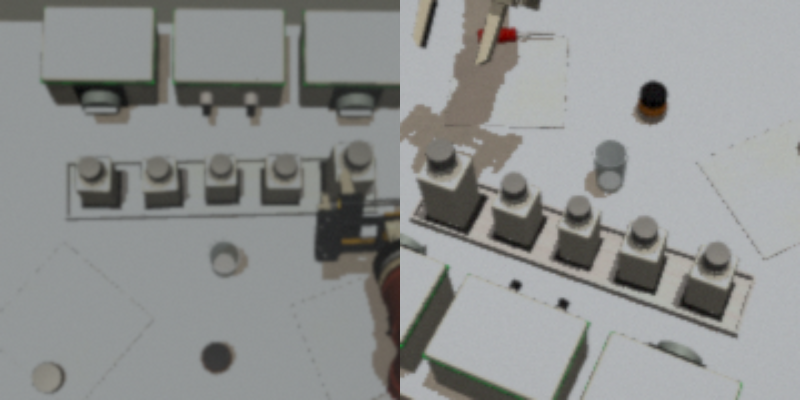

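All five bottles stand in the lane: the large one at about (448,190) and the small one at (578,230) in the right half of the picture. The gripper is clear and the other things haven't moved.

```bash
python3 -c "
from h import *
print(ticket.sign_off())"
```

```text
the job is handed in; nothing more can be done
None
```

I stood both bottles upright on their own pads and handed the job in at about 28 s. By the last camera measurements each is within about 3 mm of its pad centre and square to the lane; the sign-off gave no pass/fail verdict.

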